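Clamp a paddle board in the ratchet press

ROBOT

A 6-joint arm with a two-finger parallel gripper is mounted at the origin on the work surface. World frame = base frame: x ahead of the robot, y to its left, z up, the work surface at z = 0. Lengths are in m, angles in rad, forces in N, time in s.
With the tool pointing down it reaches from about 0.325 to 0.775 m from the base axis. Payload 5.5 kg.
Tool frame: the origin (TCP) lies on the centre line of the jaws, within the pads' length; the fingertips stand 8 mm ahead of it and the grasp point (between the pads) lies 11 mm behind it (bot.tips_ahead is the distance from the TCP to the fingertips, in m); x points along the fingers, y is the direction in which the jaws open and shut, and the axes are right-handed (so a half turn about x gives the same grasp; the last joint's range is limited). The gripper opens to 88 mm and grips with 3 to 60 N. Pads are 20 mm wide; open, the fingers measure 115 mm over their backs; the gripper's body (75 mm by 178 mm) begins 61 mm behind the grasp point.
Start: joints at [-1.198, 0.091, 1.231, -0, 1.82, -0.057], TCP at [0.25, -0.545, 0.231] pointing down, gripper open.
Joint ranges: [-2.87, 2.87], [-0.86, 2.18], [0.17, 2.46], [-1.51, 4.65], [0.06, 2.69], [-2.65, 2.65]. Speed limits (rad/s): [2.57, 2.57, 3.01, 3.14, 3.14, 3.14].

INTERFACE

Orientations are given as [roll, pitch, yaw] about the fixed x, y, z axes, in that order (R = Rz(yaw) Ry(pitch) Rx(roll)).
In Python, from plant import bot, vision, job gives the robot as it stands.
- The arm moves only by the tool play_rows, never from a script. Its arguments are lists of equal length, an entry for each row: "offset": the shift along the tool's x, y, z normalised to -1 to 1, where 1 is 5 cm, a list of three; "rotation": the turn, a rotation vector about the tool's x, y, z normalised to -1 to 1, where 1 is 10 degrees, a list of three. A call has 1 to 20 rows; each row shifts and turns the pose as measured when the row begins, along the tool's axes as they then stand; what a row does not reach is not made up. A row lasts 1/8 s, in which the tool goes at most 62.5 mm and 10.7 degrees, less where a joint would pass 70% of its speed; a pose out of reach is approached as far as the arm can. A call with a number of a shift or a turn outside -1 to 1 is refused whole. A call with a gripper value outside its range is refused whole. "gripper" is the opening in per cent of the stroke, from 0 (shut) to 100 (fully open), set as the call begins (left out, the last holds). The fingers move at their own pace and stop on an object; the grip force is fixed at half the most. Time passes only in rows, so rows that do not move let the fingers close. It gives the time, the measured TCP pose, the force and the opening at its end, in the units of the state.
- bot.read_state(): the state, without advancing time (a new reading comes with each control period).
- vision.get_image(name): name is "side" or "top"; returns a dict with "pixels" (384x512x3 uint8, red, green, blue), "z_map" (384x512 float32, m along the optical axis (not along the pixel's ray), 0 where there is no reading), "vertical_fov" (degrees; the focal length in pixels is half the picture's height over the tangent of half this angle, whatever the lens; pixels are square), "cx", "cy" (the principal point, pixels), "R" (3x3) and "t" (3): a world point X has camera coordinates R X + t. Camera axes: x right, y down, z forward; pixel columns grow to the right and rows downward; lengths in m; the calibration is good to about 2 mm. A picture is of the moment at which its call begins.
- job.close_job(): hands the job in, once; it reports no verdict.
The state is a dict: "t": time; "q": joint angles; "qd": joint speeds; "tau": joint torques, N m; "tool_pos": TCP position; "tool_rot": TCP orientation; "ft_force": force on the tool from outside, world axes, zero at the start; "torque": the same for the moment, N m; "width": opening from 0.0 (shut) to 1.0 (fully open).
Only numpy, scipy, OpenCV 4.12 (cv2) and the standard library are available. Lean on these libraries where they do the work, as an engineer would, in place of code of your own. Each camera call takes 0.05 s, during which the arm holds its last target.

TASK

Slide the wooden paddle board along the bench under the foot of the green press, sawn end first, and press it gently but firmly home, square and flush against the steel stop and centred between the legs. Then turn the red ratchet knob clockwise until it slips and clicks at its set torque, one or two clicks and no more, and let go, leaving the board clamped. Leave the other things on the bench alone.

Things in the scene. Friction and masses are not known exactly. Their poses are not given: they have to be found in the camera images.
- board: loose wooden paddle board lying flat, 18 mm thick, about 0.14 kg: a blade 100 long (x) by 90 wide (y) with dark bark strips on both long sides, and a handle 80 long, 28 wide, 18 thick on the blade's -x end. Origin: centre of the blade's underside; x points away from the handle, towards the square sawn end; z up.
- board_handle (a point): middle of the board's handle at mid thickness, 92 mm to -x of the board's origin, 9 mm up: the place to grip it across its 28 mm width (the board's y).
- board_end (a point): middle of the board's sawn end face, 50 mm to +x of the board's origin, 9 mm up.
- press: fixed green bridge press; position, yaw vary. Origin: on the bench under the spindle axis; x: direction the board is pushed in, y along the bridge. Leg inner faces y = +-75 mm, x = +-25; 8 mm high flanges outside them to y = +-115, x = +-40. Bridge z = 62 to 82. Under it a 36 mm round rubber foot starts 2.5 to 7 mm (varies) above where an 18 mm board passes and drops 2 mm per radian of knob turn.
- stop: fixed steel bar across the back of the press, 150 wide, 16 high, 14 deep. Origin: at bench height, middle of its flat face towards the board, 42 mm to +x of the spindle axis; axes as the press. The board's sawn end must bear on this face. A push above 20 N would bend it.
- knob_grip (a point): point on the axis of the red fluted round knob (38 mm diameter, z = 93 to 125 mm, on top of the press) at z = 111 mm, the height to grip; x runs along the white line on its top and turns with it. The knob stays at this height. Below it are only a 32 mm collar and the bridge top at z = 82. Clockwise from above lowers the foot; the free spindle drags with about 0.07 N m.
- ratchet (a joint): slip of the knob on its spindle, rad, 0 at start, growing as it slips clockwise. While the foot is free both turn together: it stays near 0. Once the foot bears on the board the moment climbs by roughly 0.1 to 0.2 N m, this gives up to 0.2, then the knob jumps one click (0.52 rad) and the moment falls. Above 1.4 (a third click) is too much. The clamp holds after release; turning back loosens it.
- paint_jar: closed paint jar, 56 mm diameter, 70 high, blue cap, standing beside the press; leave alone. Origin: centre of its underside.
- brush_pot: blue ceramic pot with brushes, 72 mm diameter, 85 high (160 with brushes), beside the press; leave alone. Origin: centre of its underside.
- wood_round: painted wooden disc, 90 mm diameter, 14 high, lying near the press; leave alone. Origin: centre of its underside.
Things that resemble listed ones, but are neither listed nor needed, are in the scene too. Of the things that look like the board, take the one that is nearest to the robot's base at the start.

How it is judged:
On the way, in this order (a step that is already met when the one before it is completed fails the run):
1. the board is pressed home: its sawn end bears on the stop with more than 3 N (contact force between board and stop above 3 N and x of board_end in the frame of stop above -0.0025 m), for 0.05 s.
2. the knob has slipped by at least one click with the foot bearing on the board (value of joint ratchet above 0.4 rad and contact force between press and board above 8 N), for 0.05 s.
At the end, for the whole second after the job is handed in: The board lies flat on the bench with its sawn end within 2.5 mm of the stop, within 15 mm of the middle of the stop and within 0.05 rad of square to it, held at rest by the press's foot with more than 8 N, the knob having slipped one or two clicks (ratchet 0.4 to 1.4 rad) and been let go (all of step 2 and x of board_end in the frame of stop above -0.0025 m and y of board_end in the frame of stop between -0.015 and 0.015 m and angle between the x axis of board and the x axis of press, either way round below 0.05 rad and height (world z) of board_end below 0.012 m and value of joint ratchet below 1.4 rad and linear speed of board below 0.01 m/s); the robot touches nothing.
It fails at once if the board is rammed against the stop with more than 20 N (contact force between board and stop above 20 N).
It fails at once if the knob is turned on past two clicks (value of joint ratchet above 1.4 rad).
It fails at once if a bystander is moved by more than 15 mm (distance of any of paint_jar, brush_pot, wood_round from where it was at the start of the episode above 0.015 m).
It also fails if it takes over 72 s, if anything falls off the work surface, if the arm or the gripper's body presses on something with over 40 N, if the wrist force passes 120 N, or if a joint passes its speed limit or range.

## Working session

There is one attempt and no reset: what is moved stays moved. The work goes in short steps, Python scripts to look and compute and a tool call to move; the robot and the scene stay as the last step left them, time stands still between calls to the robot, and variables do not carry over. Pictures are saved under pics/ and viewed, and the job is handed in when it is done.

Besides the shell and the picture viewer there is one more tool, called after "Emit:" by a JSON object that holds its "api" and its "payload". play_rows: Moves the arm, as the interface text tells. Its arguments: {"type":"object","properties":{"offset":{"type":"array","items":{"type":"array","items":{"type":"number","minimum":-1,"maximum":1}}},"rotation":{"type":"array","items":{"type":"array","items":{"type":"number","minimum":-1,"maximum":1}}},"gripper":{"type":"number"}},"required":["offset","rotation"]}

```bash
ls; mkdir -p pics
python3 - <<'E'
from plant import bot, vision
import cv2,numpy as np,pickle
for n in("top","side"):
    im=vision.get_image(n); pickle.dump(im,open(f"pics/{n}0.pkl","wb"))
    cv2.imwrite(f"pics/{n}0.png",cv2.resize(im["pixels"][:,:,::-1],(768,576)))
    print(n,im["vertical_fov"],im["cx"],im["cy"],im["R"],im["t"])
print(bot.read_state())
E
```

```text
pics
top 53.31764270930274 256.1958682321386 189.72815969881634 [[-0.01963724 -0.99936854 -0.02961247]
 [-0.99184911  0.02320191 -0.1252877 ]
 [ 0.12589565  0.02691079 -0.99167842]] [-0.03156118  0.61958792  1.23134149]
side 50.940620674095236 253.27791970665288 191.01733870876194 [[-0.99806096 -0.05905574  0.01966582]
 [-0.05066378  0.58721971 -0.80784045]
 [ 0.03615946 -0.80727036 -0.58907305]] [0.59877051 0.14419277 1.14825249]
{'t': 0.1, 'q': array([-1.19770401e+00,  9.18001981e-02,  1.23178625e+00,  2.23868368e-05,
        1.81978063e+00, -5.67202964e-02]), 'qd': array([ 0.00054638, -0.00188584, -0.00363879,  0.00023988,  0.00050137,
       -0.00022192]), 'tau': array([ 3.43701358e-03, -4.47855878e+01, -4.07571709e+01,  6.99767238e-02,
        2.84272071e-02, -9.64728065e-05]), 'tool_pos': array([ 0.24992247, -0.54519434,  0.22959824]), 'tool_rot': array([-1.63974891,  1.56902178,  1.93166186]), 'ft_force': array([-0.12125153,  0.82337956,  0.93015871]), 'torque': array([-0.0342477 ,  0.0266616 , -0.04156898]), 'width': 0.9984948947374624}
```

View pics/top0.png

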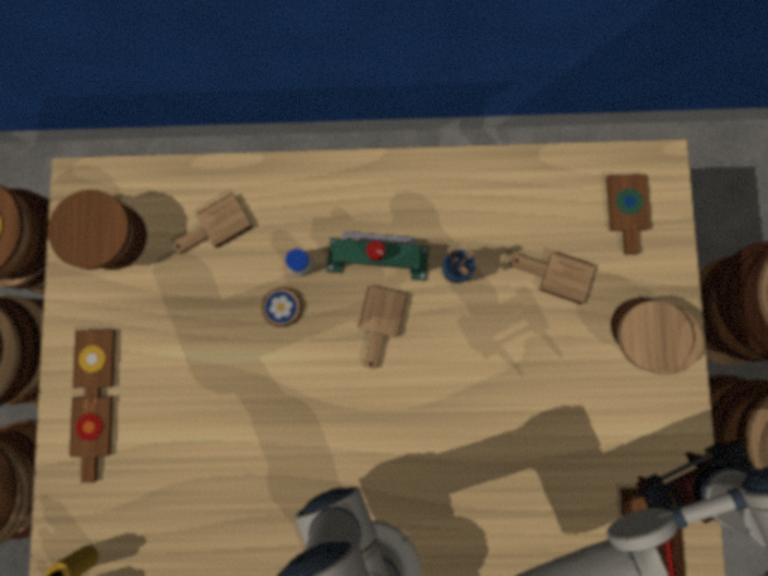

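View pics/side0.png

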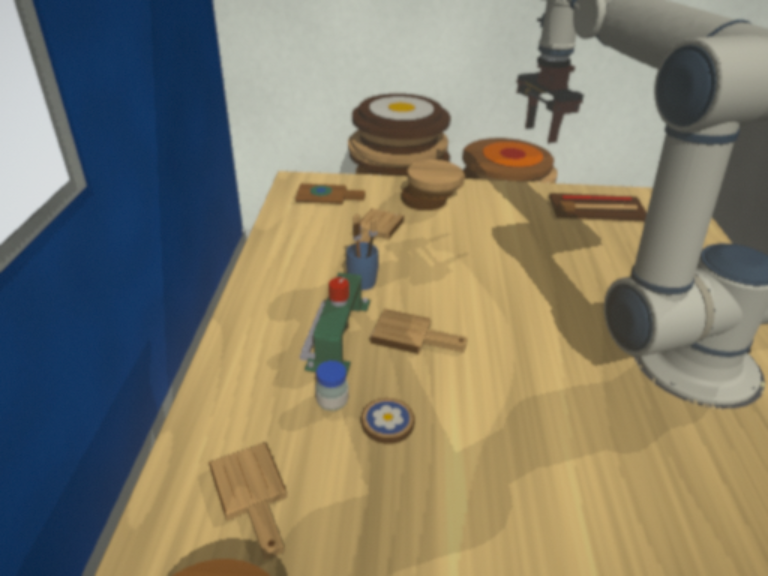

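Three plain paddles in the top view (768-px picture) look like the board: (382,325), (215,222) and (555,275). The painted ones at the sides are dark and decorated. The base is near (370,570), so (382,325) looks nearest. I'll measure it and check with a crop.

```bash
cat > h.py <<'E'
import numpy as np,cv2,pickle
def f(im): return 192/np.tan(np.radians(im["vertical_fov"])/2)
def cloud(im):
    v,u=np.mgrid[0:384,0:512]; z=im["z_map"]; F=f(im)
    c=np.stack([(u-im["cx"])/F*z,(v-im["cy"])/F*z,z],-1)
    return (c-im["t"])@im["R"]   # R^T (c-t)
def ray(im,u,v,h):
    F=f(im); d=np.array([(u-im["cx"])/F,(v-im["cy"])/F,1.])@im["R"]; o=-im["t"]@im["R"]
    return o+d*(h-o[2])/d[2]
def proj(im,X):
    c=im["R"]@np.asarray(X)+im["t"]; F=f(im); return im["cx"]+F*c[0]/c[2], im["cy"]+F*c[1]/c[2]
E
python3 - <<'E'
from h import *
im=pickle.load(open("pics/top0.pkl","rb"));P=cloud(im)
for n,(u,v) in dict(A=(382,325),B=(222,222),C=(565,277),bench=(450,380),knob=(376,250),disc=(282,307),jar=(298,261)).items():
    p=P[int(v/1.5),int(u/1.5)];print(n,p.round(4),np.hypot(*p[:2]).round(3))
c=im["pixels"][140:260,170:330,::-1];cv2.imwrite("pics/crop0.png",cv2.resize(c,(800,600),interpolation=cv2.INTER_CUBIC))
s=pickle.load(open("pics/side0.pkl","rb"));c=s["pixels"][170:290,190:330,::-1];cv2.imwrite("pics/crop1.png",cv2.resize(c,(700,600),interpolation=cv2.INTER_CUBIC))
E
```

```text
A [ 0.5332 -0.0351  0.0136] 0.534
B [0.7757 0.3269 0.0163] 0.842
C [ 0.6317 -0.4469  0.0149] 0.774
bench [ 0.4071 -0.1863 -0.0029] 0.448
knob [ 0.6829 -0.0293  0.1245] 0.684
disc [0.5782 0.1869 0.018 ] 0.608
jar [0.6714 0.1439 0.0681] 0.687
```

View pics/crop0.png

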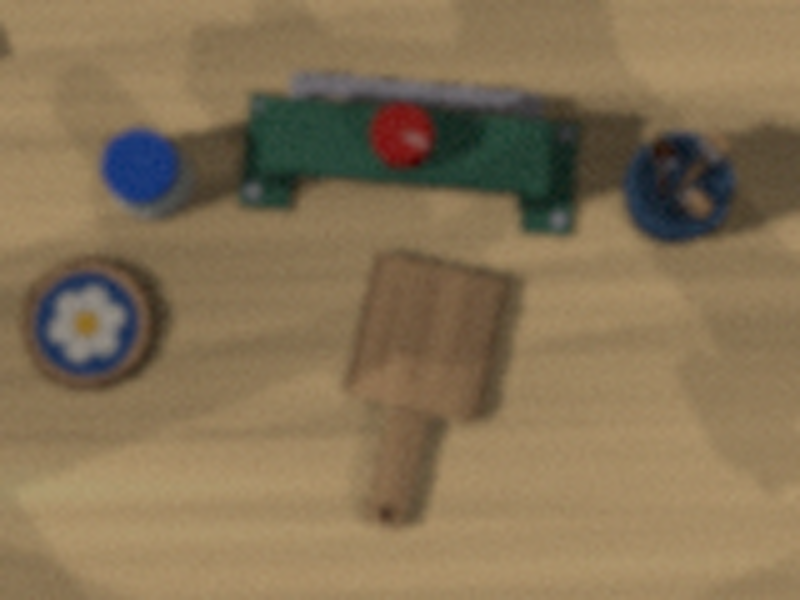

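View pics/crop1.png

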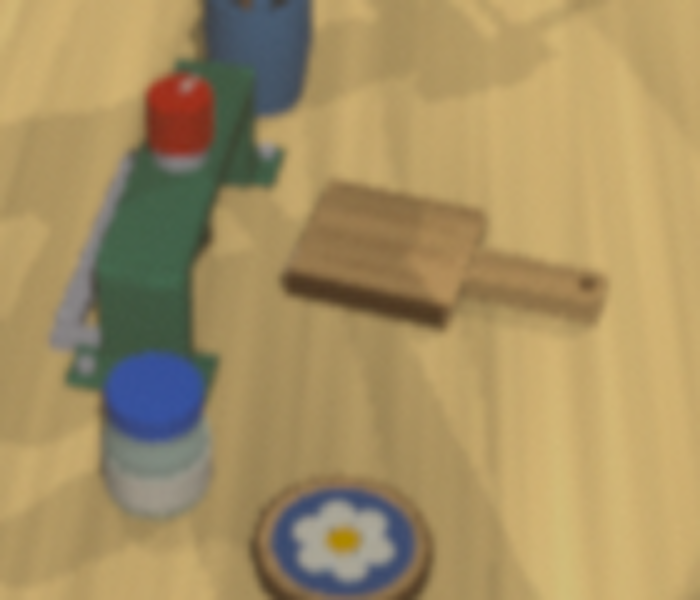

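The crops confirm paddle A: a plain board with a bare sawn end facing the press and its handle towards the robot, 0.53 m from the base (the others are 0.77 and 0.84 m). Next I'll measure the board and press poses.

```bash
cat > m.py <<'E'
from h import *
def pts(im,mask,h):
    v,u=np.nonzero(mask); return np.array([ray(im,a,b,h)[:2] for a,b in zip(u,v)])
def big(m):
    n,l,s,_=cv2.connectedComponentsWithStats(m.astype(np.uint8)); i=1+np.argmax(s[1:,4]); return l==i
def top_measure(im):
    px=im["pixels"]; hsv=cv2.cvtColor(px,cv2.COLOR_RGB2HSV); H,S,V=[hsv[...,i].astype(int) for i in range(3)]
    P=cloud(im)
    out={}
    red=big(((H<8)|(H>172))&(S>150)&(V>90)&(np.abs(P[...,0]-.69)<.1)&(np.abs(P[...,1]+.03)<.1))
    # knob top face
    k=pts(im,red&(P[...,2]>.115),.125)
    (c,r)=cv2.minEnclosingCircle(k.astype(np.float32)); out['knob']=(k.mean(0),c,r)
    g=(H>60)&(H<95)&(S>80)&(np.abs(P[...,0]-.69)<.12)&(np.abs(P[...,1]+.03)<.2)
    gb=big(g&(P[...,2]>.065)|(red)); q=pts(im,gb,.082)
    out['bridge']=cv2.minAreaRect(q.astype(np.float32)); out['g']=g; out['red']=red; out['gb']=gb
    return out
E
python3 - <<'E'
from m import *
for n in("top","side"):
    im=pickle.load(open(f"pics/{n}0.pkl","rb"))
    P=cloud(im);o=top_measure(im);print(n,o['knob'],o['bridge'],o['gb'].sum(),o['red'].sum())
    vis=im["pixels"][:,:,::-1].copy();vis[o['gb']]=(255,0,255);vis[o['red']]=(255,255,0)
    b=np.abs(P[...,2])<.05;print("bench z median",np.median(P[b&(P[...,0]<.6)&(P[...,0]>.35)&(abs(P[...,1])<.3)][:,2]))
    h=(P[...,2]>.008)&(P[...,2]<.028)&(np.abs(P[...,0]-.53)<.16)&(np.abs(P[...,1]+.03)<.1)
    vis[h]=(0,255,0)
    cv2.imwrite(f"pics/vis_{n}.png",cv2.resize(vis[100:260,150:350],(750,600),interpolation=cv2.INTER_NEAREST))
E
```

```text
top (array([ 0.68282131, -0.02775892]), (0.681961715221405, -0.028594831004738808), 0.01898065023124218) ((0.6769062280654907, -0.07567392289638519), (0.09692433476448059, 0.04797762259840965), 80.07711029052734) 332 98
bench z median -4.603659226924249e-05
side (array([ 0.6803962 , -0.01733654]), (0.6810328364372253, -0.019315307959914207), 0.024416010826826096) ((0.6874895691871643, 0.04045678302645683), (0.09059052914381027, 0.038944922387599945), 85.61074829101562) 160 159
bench z median 0.0003010448067184647
```

View pics/vis_top.png

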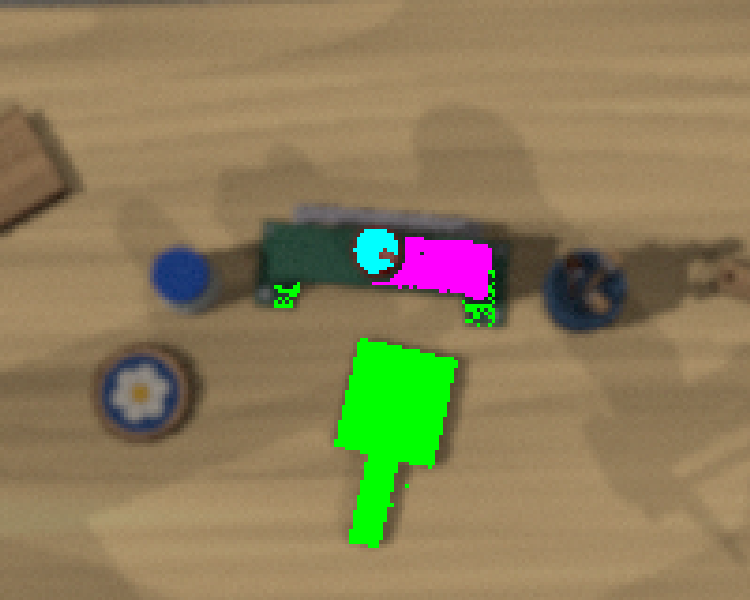

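View pics/vis_side.png

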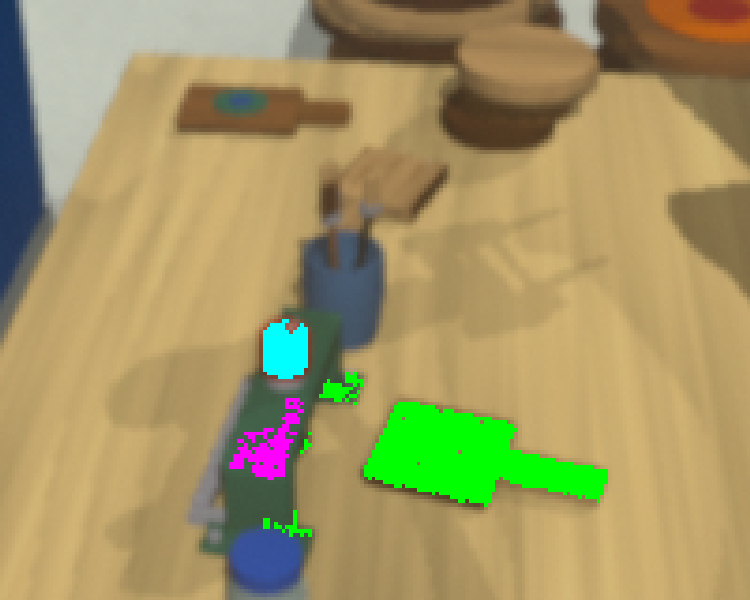

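```bash
cat >> m.py <<'E'
def rect(q): 
    return cv2.minAreaRect(q.astype(np.float32))
def board(im,hmax=.026,x0=.35,x1=.66,yc=-.03,w=.13):
    """pose from top-height blob: returns origin xy (blade centre), yaw"""
    P=cloud(im)
    h=(P[...,2]>.009)&(P[...,2]<hmax)&(P[...,0]>x0)&(P[...,0]<x1)&(np.abs(P[...,1]-yc)<w)
    R=im["pixels"][...,0].astype(int); B=im["pixels"][...,2]; G=im["pixels"][...,1]
    h&=(R>G+8)
    h=big(h); q=pts(im,h,.018); return h,q
E
python3 - <<'E'
from m import *
for n in("top","side"):
    im=pickle.load(open(f"pics/{n}0.pkl","rb"));P=cloud(im)
    print(n)
    A=(np.abs(P[...,0]-.69)<.12)&(np.abs(P[...,1]+.03)<.17)
    px=im["pixels"].astype(int)
    br=big(A&(P[...,2]>.07)&(P[...,2]<.09)&(px[...,1]>px[...,0]))
    kn=big(A&(P[...,2]>.112)&(px[...,0]>px[...,1]*1.5)&(np.abs(P[...,1]+.03)<.05))
    q=pts(im,br,.082);print("bridge rect",rect(q),br.sum(), "zmed",np.median(P[br][:,2]))
    k=pts(im,big(kn&(P[...,2]>.120)),.125);print("knob",k.mean(0),rect(k),len(k))
    st=A&(P[...,2]>.010)&(P[...,2]<.025)&(P[...,0]>.7)&(px[...,2]>px[...,1]-3)
    if st.sum()>20: q=pts(im,big(st),.016);print("stop",rect(q),len(q))
    h,q=board(im);c=q.mean(0);print("board rect",rect(q),len(q),len(q), c)
    u,s,vt=np.linalg.svd(q-c,full_matrices=False);ax=vt[0]*np.sign(vt[0][0])
    # blade only: project on axis, long-side widths
    for it in range(4):
        ay=np.array([-ax[1],ax[0]]);a=(q-c)@ax;b=(q-c)@ay
        hi=np.percentile(a,99.7)
        bl=(a>hi-.085)&(a<hi-.015)
        # edges: per-bin min/max
        bins=np.arange(hi-.085,hi-.015,.005);E=[]
        for x in bins:
            m=(a>=x)&(a<x+.005)
            E.append((x+.0025,b[m].min(),b[m].max()))
        E=np.array(E);s1=np.polyfit(E[:,0],E[:,1],1);s2=np.polyfit(E[:,0],E[:,2],1);d=np.arctan((s1[0]+s2[0])/2)
        ax=np.array([ax[0]*np.cos(d)-ax[1]*np.sin(d),ax[0]*np.sin(d)+ax[1]*np.cos(d)])
    ay=np.array([-ax[1],ax[0]]);a=(q-c)@ax;b=(q-c)@ay
    print("yaw",np.degrees(np.arctan2(ax[1],ax[0])),"len",np.ptp(a),"mid b",(E[:,1]+E[:,2]).mean()/2,"width",(E[:,2]-E[:,1]).mean())
    mid=(a.max()+a.min())/2; org=c+ax*(mid+.040)+ay*(E[:,1]+E[:,2]).mean()/2
    print("org",org,"handle",org-.092*ax,"end",org+.05*ax, "end tip extents",a.max(),a.min())
    hd=(a<a.min()+.07);print("handle b mean",b[hd].mean())
E
```

```text
top
bridge rect ((0.6827044486999512, -0.02979300171136856), (0.18939460813999176, 0.051089122891426086), 83.25052642822266) 746 zmed 0.0815826869405732
knob [ 0.68354013 -0.02978371] ((0.684420645236969, -0.029385684058070183), (0.03748442605137825, 0.03486141934990883), 88.57498931884766) 116
stop ((0.7308180928230286, -0.03385499119758606), (0.16202639043331146, 0.013180728070437908), 83.3616943359375) 150
board rect ((0.5251426696777344, -0.029625192284584045), (0.09050250053405762, 0.17925842106342316), 76.06875610351562) 1007 1007 [ 0.54594392 -0.03487948]
yaw -13.853734109788961 len 0.17927221767144133 mid b 4.79228620207497e-05 width 0.08809019717271536
org [ 0.56398343 -0.039279  ] handle [ 0.47465969 -0.01725014] end [ 0.61252893 -0.0512512 ] end tip extents 0.0682042843819579 -0.11106793328948343
handle b mean 0.0003631999932747404
side
bridge rect ((0.6803882718086243, -0.01781889796257019), (0.20205587148666382, 0.05209840461611748), 83.23882293701172) 594 zmed 0.08176917953351784
knob [ 0.68104617 -0.02245872] ((0.6809834837913513, -0.022773325443267822), (0.035719405859708786, 0.042498961091041565), 23.433401107788086) 100
stop ((0.7387776970863342, 0.025614913552999496), (0.016566244885325432, 0.0720679983496666), 8.68026065826416) 56
board rect ((0.5228569507598877, -0.01965123414993286), (0.10292506217956543, 0.17934603989124298), 75.87242126464844) 981 981 [ 0.54054607 -0.02376605]
yaw -14.375584081970699 len 0.17949897999989417 mid b -0.0011136608728355838 width 0.09741637595652232
org [ 0.56152519 -0.0302927 ] handle [ 0.47240579 -0.0074512 ] end [ 0.60995964 -0.04270656] end tip extents 0.07169214959484727 -0.1078068304050469
handle b mean -0.000822384932399815
```

```bash
cat > mv.py <<'E'
import sys,numpy as np
from scipy.spatial.transform import Rotation as Ro
from plant import bot
def plan(pos,yaw):
    """tool x down, tool y at world angle yaw(rad) or +pi. prints remaining turn rotvec(deg, tool axes) and shift in tool axes after the turn (m) and before."""
    s=bot.read_state(); R0=Ro.from_euler('xyz',s['tool_rot']).as_matrix(); p=s['tool_pos']
    print("t",round(s['t'],2),"pos",p.round(4),"q6",s['q'][5].round(3),"F",s['ft_force'].round(1),"M",s['torque'].round(3),"w",round(s['width'],3))
    print("tool y angle deg",np.degrees(np.arctan2(R0[1,1],R0[0,1])).round(2),"down",R0[:,0].round(4))
    for k in (0,np.pi):
        x=np.array([0,0,-1.]);y=np.array([np.cos(yaw+k),np.sin(yaw+k),0]);R=np.stack([x,y,np.cross(x,y)],1)
        rv=Ro.from_matrix(R0.T@R).as_rotvec()
        d=np.asarray(pos)-p
        print("turn/10deg",(np.degrees(rv)/10).round(3),"shift after turn/5cm",(R.T@d/.05).round(3),"before",(R0.T@d/.05).round(3))
E
python3 -c "
from mv import *
plan([.4747,-.0173,.08],np.radians(76.15))"
```

```text
t 0.1 pos [ 0.2499 -0.5452  0.2296] q6 -0.057 F [-0.1  0.8  0.9] M [-0.034  0.027 -0.042] w 0.998
tool y angle deg -65.37 down [-6.0e-04  1.7e-03 -1.0e+00]
turn/10deg [-1.4152e+01 -1.3000e-02  4.0000e-03] shift after turn/5cm [ 2.992 11.327  1.837] before [ 3.007 -7.719 -8.486]
turn/10deg [3.848e+00 3.000e-03 1.000e-02] shift after turn/5cm [  2.992 -11.327  -1.837] before [ 3.007 -7.719 -8.486]
```

Emit:
{"api": "play_rows", "payload": {"offset": [[0,0,0],[0,0,0],[0,0,0],[0,0,0],[0,-0.8,-0.13],[0,-0.8,-0.13],[0,-0.8,-0.13],[0,-0.8,-0.13],[0,-0.8,-0.13],[0,-0.8,-0.13],[0,-0.8,-0.13],[0,-0.8,-0.13],[0,-0.8,-0.13],[0,-0.8,-0.13],[0,-0.8,-0.13],[0,-0.8,-0.13],[0,-0.8,-0.13],[0,-0.8,-0.13]], "rotation": [[0.96,0,0],[0.96,0,0],[0.96,0,0],[0.96,0,0],[0,0,0],[0,0,0],[0,0,0],[0,0,0],[0,0,0],[0,0,0],[0,0,0],[0,0,0],[0,0,0],[0,0,0],[0,0,0],[0,0,0],[0,0,0],[0,0,0]], "gripper": 100}}

```text
t: 2.35
tool_pos: [0.4875, -0.012, 0.2233]
tool_rot: [-0.695, 1.553, 2.177]
ft_force: [1.4, -0.1, 0.8]
width: 1.0
```

```bash
python3 -c "
from mv import *
plan([.4747,-.0173,.08],np.radians(76.15))"
```

```text
t 2.35 pos [ 0.4875 -0.012   0.2233] q6 1.74 F [ 1.4 -0.1  0.8] M [ 0.083 -0.004  0.002] w 1.0
tool y angle deg -105.42 down [-0.01    0.0144 -0.9998]
turn/10deg [17.843  0.102 -0.119] shift after turn/5cm [ 2.867 -0.165 -0.223] before [2.867 0.203 0.179]
turn/10deg [-0.156  0.076  0.066] shift after turn/5cm [2.867 0.165 0.223] before [2.867 0.203 0.179]
```

Emit:
{"api": "play_rows", "payload": {"offset": [[0,0.165,0.22],[0.72,0,0],[0.72,0,0],[0.72,0,0],[0.7,0,0],[0,0,0]], "rotation": [[-0.15,0.08,0.07],[0,0,0],[0,0,0],[0,0,0],[0,0,0],[0,0,0]]}}

```text
t: 3.1
tool_pos: [0.4737, -0.0135, 0.074]
tool_rot: [0.346, 1.567, -3.031]
ft_force: [0.3, 0.2, -0.2]
width: 1.001
```

```bash
python3 -c "
from mv import *
plan([.4747,-.0173,.011],np.radians(76.15))
from plant import vision
import cv2,pickle
for n in('top','side'):
    im=vision.get_image(n);pickle.dump(im,open(f'pics/{n}1.pkl','wb'))
    r=im['pixels'][130:270,170:330,::-1]
    cv2.imwrite(f'pics/{n}1.png',cv2.resize(r,None,fx=4,fy=4))
"
```

```text
t 3.1 pos [ 0.4737 -0.0135  0.074 ] q6 1.706 F [ 0.3  0.2 -0.2] M [ 0.066  0.036 -0.019] w 1.001
tool y angle deg -103.49 down [-3.3e-03 -4.0e-04 -1.0e+00]
turn/10deg [-1.7964e+01  1.0000e-02  2.8000e-02] shift after turn/5cm [ 1.259 -0.069  0.037] before [ 1.259  0.068 -0.04 ]
turn/10deg [ 0.036  0.018 -0.006] shift after turn/5cm [ 1.259  0.069 -0.037] before [ 1.259  0.068 -0.04 ]
```

View pics/side1.png

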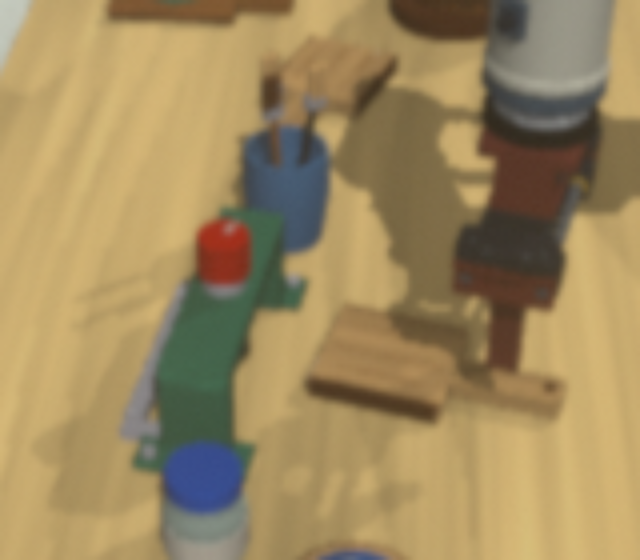

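The side view shows the fingers straddling the handle at about (505,370) in the crop. I'll descend and grip. Tips at 3 to 4 mm above the bench.

Emit:
{"api": "play_rows", "payload": {"offset": [[0.4,0.07,-0.04],[0.4,0,0],[0.3,0,0],[0.1,0,0],[0,0,0]], "rotation": [[0.04,0.02,0],[0,0,0],[0,0,0],[0,0,0],[0,0,0]]}}

```text
t: 3.82
tool_pos: [0.4838, -0.0185, 0.0265]
tool_rot: [-3.057, 1.548, -0.158]
ft_force: [-0.4, -0.3, 0.6]
width: 0.999
```

```bash
python3 -c "
from mv import *
plan([.4747,-.0173,.012],np.radians(76.15))"
```

```text
t 3.83 pos [ 0.4838 -0.0185  0.0265] q6 1.706 F [-0.4 -0.3  0.6] M [0.019 0.005 0.015] w 0.999
tool y angle deg -103.91 down [ 0.0222 -0.0035 -0.9997]
turn/10deg [1.7993e+01 1.7000e-02 2.0200e-01] shift after turn/5cm [ 0.29  -0.02  -0.182] before [0.286 0.021 0.188]
turn/10deg [-0.006 -0.128  0.011] shift after turn/5cm [0.29  0.02  0.182] before [0.286 0.021 0.188]
```

Emit:
{"api": "play_rows", "payload": {"offset": [[0,0.02,0.18],[0.2,0,0],[0,0,0]], "rotation": [[0,-0.13,0.01],[0,0,0],[0,0,0]]}}

```text
t: 4.2
tool_pos: [0.4749, -0.0173, 0.0172]
tool_rot: [-2.351, 1.57, 0.548]
ft_force: [-0.3, 0.1, -0.7]
width: 0.997
```

```bash
python3 -c "
from mv import *
plan([.4747,-.0173,.012],np.radians(76.15))"
```

```text
t 4.2 pos [ 0.4749 -0.0173  0.0172] q6 1.705 F [-0.3  0.1 -0.7] M [ 0.093  0.025 -0.   ] w 0.997
tool y angle deg -103.9 down [ 4.e-04  2.e-04 -1.e+00]
turn/10deg [1.7995e+01 3.0000e-03 3.0000e-03] shift after turn/5cm [ 0.105 -0.002 -0.004] before [0.105 0.002 0.004]
turn/10deg [-0.005 -0.002  0.002] shift after turn/5cm [0.105 0.002 0.004] before [0.105 0.002 0.004]
```

Excellent alignment. Down the last 5 mm, then close.

Emit:
{"api": "play_rows", "payload": {"offset": [[0.1,0,0],[0,0,0]], "rotation": [[0,0,0],[0,0,0]]}}

```text
t: 4.45
tool_pos: [0.4749, -0.0172, 0.0118]
tool_rot: [-2.141, 1.57, 0.758]
ft_force: [0.7, 1.2, 0.1]
width: 0.997
```

Emit:
{"api": "play_rows", "payload": {"offset": [[0,0,0],[0,0,0],[0,0,0],[0,0,0],[0,0,0],[0,0,0],[0,0,0],[0,0,0]], "rotation": [[0,0,0],[0,0,0],[0,0,0],[0,0,0],[0,0,0],[0,0,0],[0,0,0],[0,0,0]], "gripper": 0}}

```text
t: 5.45
tool_pos: [0.4752, -0.0173, 0.0122]
tool_rot: [-2.617, 1.57, 0.282]
ft_force: [0.1, -0.4, 0.0]
width: 0.318
```

```bash
python3 -c "
from mv import *
# press frame, aligned handle on press axis, x=-0.195
c=np.array([.6835,-.0295]);a=np.radians(-6.7);x=np.array([np.cos(a),np.sin(a)])
p=c-.195*x
plan([*p,.012],np.radians(83.3))"
```

```text
t 5.45 pos [ 0.4752 -0.0173  0.0122] q6 1.705 F [ 0.1 -0.4  0. ] M [ 0.056  0.058 -0.021] w 0.318
tool y angle deg -103.9 down [ 1.e-03  3.e-04 -1.e+00]
turn/10deg [1.728e+01 4.000e-03 8.000e-03] shift after turn/5cm [0.004 0.243 0.266] before [ 0.004 -0.274 -0.233]
turn/10deg [-0.72  -0.006  0.003] shift after turn/5cm [ 0.004 -0.243 -0.266] before [ 0.004 -0.274 -0.233]
```

Gripped: the opening of 0.318 × 88 mm is 28 mm, the handle width. Now I'll square the board and bring it onto the press axis.

Emit:
{"api": "play_rows", "payload": {"offset": [[0,-0.06,-0.065],[0,-0.06,-0.065],[0,-0.06,-0.065],[0,-0.06,-0.065],[0,0,0]], "rotation": [[-0.18,0,0],[-0.18,0,0],[-0.18,0,0],[-0.18,0,0],[0,0,0]]}}

```text
t: 6.08
tool_pos: [0.4916, -0.0074, 0.0122]
tool_rot: [-2.995, 1.57, 0.039]
ft_force: [0.1, 1.4, 0.8]
width: 0.314
```

```bash
cat > pf.py <<'E'
from mv import *
c=np.array([.6835,-.0295]);a=np.radians(-6.7);X=np.array([np.cos(a),np.sin(a)]);Y=np.array([-X[1],X[0]])
def go(x,y=0,z=.012):
    s=bot.read_state();d=s['tool_pos'][:2]-c;print("press frame tool",(d@X).round(4),(d@Y).round(4),"Fx",(s['ft_force'][:2]@X).round(2),"Fy",(s['ft_force'][:2]@Y).round(2))
    p=c+x*X+y*Y; plan([*p,z],np.radians(83.3))
E
python3 -c "
from pf import *
go(-.112)"
```

```text
press frame tool -0.1932 -0.0004 Fx -0.01 Fy 1.4
t 6.08 pos [ 0.4916 -0.0074  0.0122] q6 1.594 F [0.1 1.4 0.8] M [ 0.127 -0.065 -0.001] w 0.314
tool y angle deg -96.17 down [ 1.3e-03  1.0e-04 -1.0e+00]
turn/10deg [-1.7947e+01 -2.0000e-03 -1.1000e-02] shift after turn/5cm [0.004 0.009 1.623] before [ 0.007  0.006 -1.623]
turn/10deg [ 0.053 -0.007  0.001] shift after turn/5cm [ 0.004 -0.009 -1.623] before [ 0.007  0.006 -1.623]
```

Emit:
{"api": "play_rows", "payload": {"offset": [[0,0,-0.15],[0,0,-0.15],[0,0,-0.15],[0,0,-0.15],[0,0,-0.15],[0,0,-0.15],[0,0,-0.15],[0,0,-0.15],[0,0,0]], "rotation": [[0.05,0,0],[0,0,0],[0,0,0],[0,0,0],[0,0,0],[0,0,0],[0,0,0],[0,0,0],[0,0,0]]}}

```text
t: 7.2
tool_pos: [0.5557, -0.0148, 0.0122]
tool_rot: [-2.762, 1.57, 0.262]
ft_force: [0.4, -0.4, 0.1]
width: 0.319
```

```bash
python3 -c "
from pf import *
go(-.107)
from plant import vision
import cv2,pickle
for n in('top','side'):
    im=vision.get_image(n);pickle.dump(im,open(f'pics/{n}2.pkl','wb'))
    r=im['pixels'][120:260,180:340,::-1]
    cv2.imwrite(f'pics/{n}2.png',cv2.resize(r,None,fx=5,fy=4.2 if 0 else 4))
"
```

```text
press frame tool -0.1286 -0.0004 Fx 0.48 Fy -0.37
t 7.2 pos [ 0.5557 -0.0148  0.0122] q6 1.6 F [ 0.4 -0.4  0.1] M [-0.013 -0.118 -0.019] w 0.319
tool y angle deg -96.73 down [ 1.1e-03  3.0e-04 -1.0e+00]
turn/10deg [1.7997e+01 4.0000e-03 1.0000e-02] shift after turn/5cm [0.004 0.007 0.433] before [ 0.005 -0.007 -0.433]
turn/10deg [-0.003 -0.006  0.002] shift after turn/5cm [ 0.004 -0.007 -0.433] before [ 0.005 -0.007 -0.433]
```

View pics/top2.png

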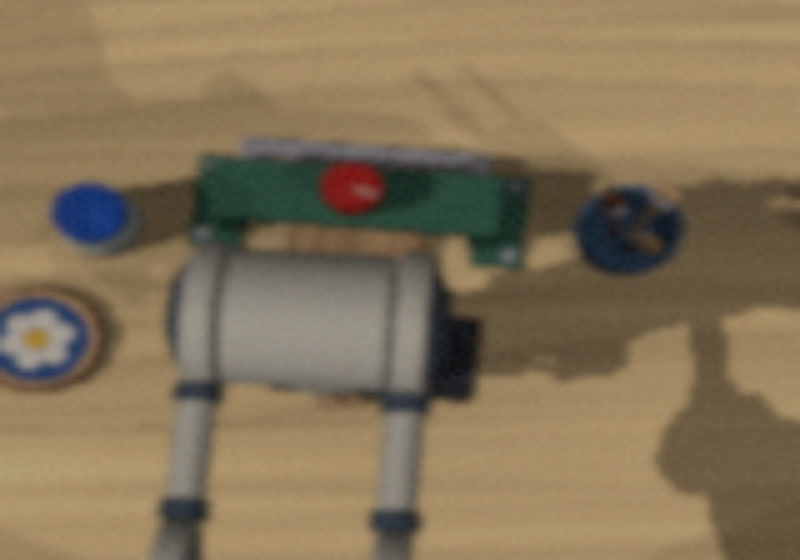

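View pics/side2.png

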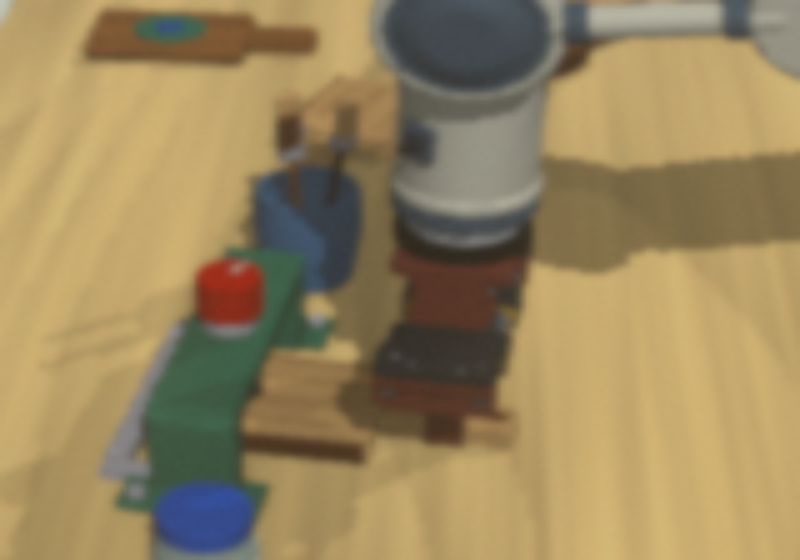

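The board is square between the legs and close to centred in both views. I'll approach more slowly, reading force.

Emit:
{"api": "play_rows", "payload": {"offset": [[0,0,-0.05],[0,0,-0.05],[0,0,-0.05],[0,0,-0.05],[0,0,-0.05],[0,0,-0.05],[0,0,-0.05],[0,0,0]], "rotation": [[0,0,0],[0,0,0],[0,0,0],[0,0,0],[0,0,0],[0,0,0],[0,0,0],[0,0,0]]}}

```text
t: 8.3
tool_pos: [0.573, -0.0168, 0.0122]
tool_rot: [-0.779, 1.57, 2.246]
ft_force: [-0.4, -0.8, 0.3]
width: 0.317
```

```bash
python3 -c "
from pf import *
go(-.100)"
```

```text
press frame tool -0.1113 -0.0002 Fx -0.29 Fy -0.87
t 8.3 pos [ 0.573  -0.0168  0.0122] q6 1.599 F [-0.4 -0.8  0.3] M [0.068 0.015 0.036] w 0.317
tool y angle deg -96.72 down [-4.e-04  6.e-04 -1.e+00]
turn/10deg [ 1.7998e+01  4.0000e-03 -5.0000e-03] shift after turn/5cm [0.004 0.005 0.225] before [ 0.004 -0.005 -0.225]
turn/10deg [-0.002  0.003  0.003] shift after turn/5cm [ 0.004 -0.005 -0.225] before [ 0.004 -0.005 -0.225]
```

Emit:
{"api": "play_rows", "payload": {"offset": [[0,0,-0.02],[0,0,-0.02],[0,0,-0.02],[0,0,-0.02],[0,0,-0.02],[0,0,-0.02]], "rotation": [[0,0,0],[0,0,0],[0,0,0],[0,0,0],[0,0,0],[0,0,0]]}}

```text
t: 9.05
tool_pos: [0.579, -0.0175, 0.0122]
tool_rot: [-0.489, 1.57, 2.535]
ft_force: [-2.1, 1.4, 0.8]
width: 0.32
```

Emit:
{"api": "play_rows", "payload": {"offset": [[0,0,-0.02],[0,0,-0.02]], "rotation": [[0,0,0],[0,0,0]]}}

```text
t: 9.3
tool_pos: [0.5812, -0.0177, 0.0122]
tool_rot: [-0.464, 1.57, 2.56]
ft_force: [-2.0, 0.7, 1.3]
width: 0.317
```

Emit:
{"api": "play_rows", "payload": {"offset": [[0,0,-0.02],[0,0,-0.02]], "rotation": [[0,0,0],[0,0,0]]}}

```text
t: 9.55
tool_pos: [0.5833, -0.018, 0.0122]
tool_rot: [-0.448, 1.57, 2.576]
ft_force: [-1.3, 1.7, 1.5]
width: 0.316
```

Emit:
{"api": "play_rows", "payload": {"offset": [[0,0,-0.02]], "rotation": [[0,0,0]]}}

```text
t: 9.68
tool_pos: [0.5843, -0.0181, 0.0122]
tool_rot: [-0.442, 1.57, 2.582]
ft_force: [-1.8, -1.2, 1.7]
width: 0.323
```

Emit:
{"api": "play_rows", "payload": {"offset": [[0,0,-0.02]], "rotation": [[0,0,0]]}}

```text
t: 9.8
tool_pos: [0.5849, -0.0181, 0.0122]
tool_rot: [-0.194, 1.568, 2.831]
ft_force: [-5.6, -0.3, 4.7]
width: 0.315
```

Emit:
{"api": "play_rows", "payload": {"offset": [[0,0,-0.02]], "rotation": [[0,0,0]]}}

```text
t: 9.93
tool_pos: [0.5849, -0.0181, 0.0122]
tool_rot: [-0.091, 1.566, 2.933]
ft_force: [-7.6, 0.4, 5.1]
width: 0.313
```

Emit:
{"api": "play_rows", "payload": {"offset": [[0,0,-0.022],[0,0,-0.022],[0,0,-0.022]], "rotation": [[0,0,0],[0,0,0],[0,0,0]]}}

```text
t: 10.3
tool_pos: [0.5851, -0.018, 0.0122]
tool_rot: [-0.056, 1.558, 2.968]
ft_force: [-6.5, 2.1, 4.5]
width: 0.318
```

```bash
python3 -c "
from pf import *
go(-.100)
from plant import vision
import cv2,pickle
for n in('top','side'):
    im=vision.get_image(n);pickle.dump(im,open(f'pics/{n}3.pkl','wb'))
    r=im['pixels'][120:260,180:340,::-1]
    cv2.imwrite(f'pics/{n}3.png',cv2.resize(r,None,fx=5,fy=4.2 if 0 else 4))
"
```

```text
press frame tool -0.0991 -0.0 Fx -6.72 Fy 1.34
t 10.3 pos [ 0.5851 -0.018   0.0122] q6 1.598 F [-6.5  2.1  4.5] M [0.391 0.879 0.187] w 0.318
tool y angle deg -96.7 down [-0.013   0.0023 -0.9999]
turn/10deg [-1.7999e+01 -7.0000e-03  1.1800e-01] shift after turn/5cm [ 0.004  0.    -0.019] before [ 0.005 -0.     0.019]
turn/10deg [0.    0.075 0.004] shift after turn/5cm [ 0.004 -0.     0.019] before [ 0.005 -0.     0.019]
```

View pics/side3.png

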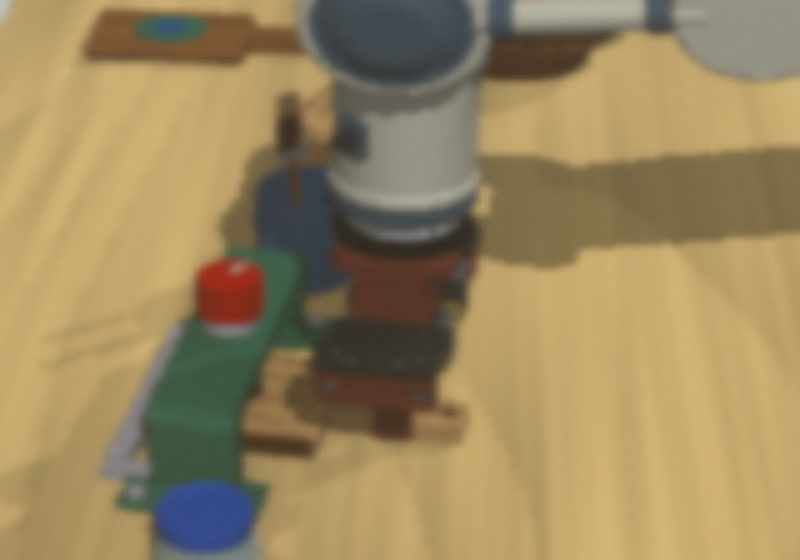

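Board is home: force about 6.7 N, with the tool at x = -0.099 in the press frame against -0.100 predicted. I'll level the small tilt, relax and release.

Emit:
{"api": "play_rows", "payload": {"offset": [[0,0,-0.01],[0,0,-0.006],[0,0,0]], "rotation": [[0,0.07,0],[0,0,0],[0,0,0]]}}

```text
t: 10.78
tool_pos: [0.5852, -0.0177, 0.0122]
tool_rot: [-0.273, 1.568, 2.753]
ft_force: [-2.4, 1.7, 1.7]
width: 0.318
```

Emit:
{"api": "play_rows", "payload": {"offset": [[0,0,0],[0,0,0],[0,0,0],[0,0,0],[0,0,0]], "rotation": [[0,0,0],[0,0,0],[0,0,0],[0,0,0],[0,0,0]], "gripper": 75}}

```text
t: 11.4
tool_pos: [0.5865, -0.0181, 0.0119]
tool_rot: [-1.578, 1.57, 1.447]
ft_force: [0.3, 0.2, -0.9]
width: 0.751
```

```bash
python3 -c "
from pf import *
go(-.100,0,.2)"
```

```text
press frame tool -0.0976 0.0 Fx 0.24 Fy 0.22
t 11.4 pos [ 0.5865 -0.0181  0.0119] q6 1.598 F [ 0.3  0.2 -0.9] M [ 0.076  0.03  -0.002] w 0.751
tool y angle deg -96.68 down [ 1.e-04  7.e-04 -1.e+00]
turn/10deg [-1.7998e+01 -6.0000e-03 -0.0000e+00] shift after turn/5cm [-3.762e+00 -1.000e-03 -4.700e-02] before [-3.762e+00 -2.000e-03  4.700e-02]
turn/10deg [ 0.002 -0.     0.004] shift after turn/5cm [-3.762e+00  1.000e-03  4.700e-02] before [-3.762e+00 -2.000e-03  4.700e-02]
```

Emit:
{"api": "play_rows", "payload": {"offset": [[-0.3,0,0],[-0.6,0,0],[-0.8,0,0],[-0.8,0,0],[-0.8,0,0],[-0.3,0,0],[0,0,0],[0,0,0],[0,0,0],[0,0,0],[0,0,0],[0,0,0],[0,0,0],[0,0,0],[0,0,0],[0,0,0],[0,0,0]], "rotation": [[0,0,0],[0,0,0],[0,0,0],[0,0,0],[0,0,0],[0,0,0],[-1,0,0],[-1,0,0],[-1,0,0],[-1,0,0],[-1,0,0],[-1,0,0],[-1,0,0],[-1,0,0],[-1,0,0],[-1,0,0],[0,0,0]]}}

```text
t: 13.52
tool_pos: [0.5836, -0.0179, 0.1959]
tool_rot: [-1.86, 1.563, 2.967]
ft_force: [0.1, 0.0, -0.4]
width: 0.754
```

Emit:
{"api": "play_rows", "payload": {"offset": [[0,0,0],[0,0,0],[0,0,0],[0,0,0],[0,0,0],[0,0,0],[0,0,0],[0,0,0],[0,0,0],[0,0,0],[0,0,0],[0,0,0],[0,0,0]], "rotation": [[-1,0,0],[-1,0,0],[-1,0,0],[-1,0,0],[-1,0,0],[-1,0,0],[-1,0,0],[-1,0,0],[-1,0,0],[-1,0,0],[-1,0,0],[-1,0,0],[0,0,0]], "gripper": 100}}

```text
t: 15.15
tool_pos: [0.5813, -0.0177, 0.1895]
tool_rot: [2.363, 1.552, 3.012]
ft_force: [0.3, 1.3, -1.4]
width: 0.997
```

```bash
python3 -c "
from pf import *
go(0,0,.2)
from plant import vision
import cv2,pickle
for n in('top','side'):
    im=vision.get_image(n);pickle.dump(im,open(f'pics/{n}4.pkl','wb'))
    r=im['pixels'][120:260,180:340,::-1]
    cv2.imwrite(f'pics/{n}4.png',cv2.resize(r,None,fx=5,fy=4.2 if 0 else 4))
"
```

```text
press frame tool -0.1029 -0.0002 Fx 0.11 Fy 1.34
t 15.15 pos [ 0.5813 -0.0177  0.1895] q6 -2.309 F [ 0.3  1.3 -1.4] M [ 0.093 -0.101 -0.069] w 0.997
tool y angle deg 127.19 down [-0.0182  0.0024 -0.9998]
turn/10deg [ 4.389 -0.1   -0.042] shift after turn/5cm [-0.21   0.003  2.058] before [-0.248 -1.422  1.482]
turn/10deg [-13.61    0.052  -0.125] shift after turn/5cm [-0.21  -0.003 -2.058] before [-0.248 -1.422  1.482]
```

View pics/side4.png

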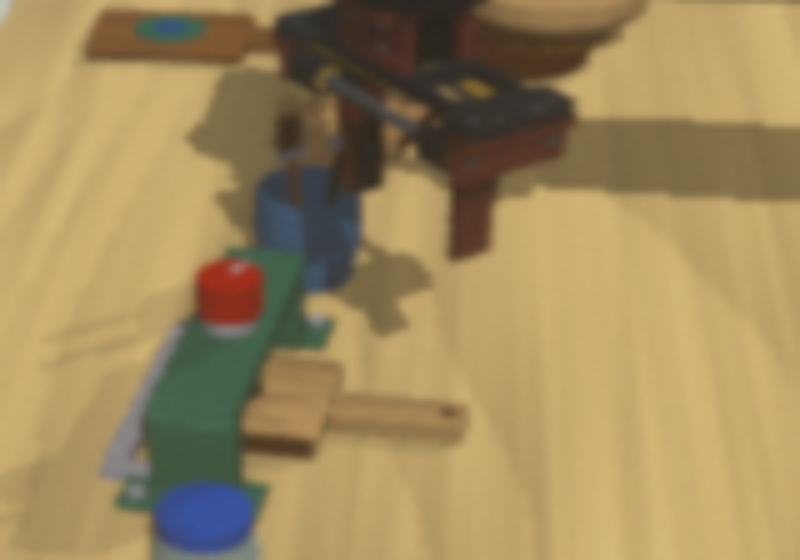

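View pics/top4.png

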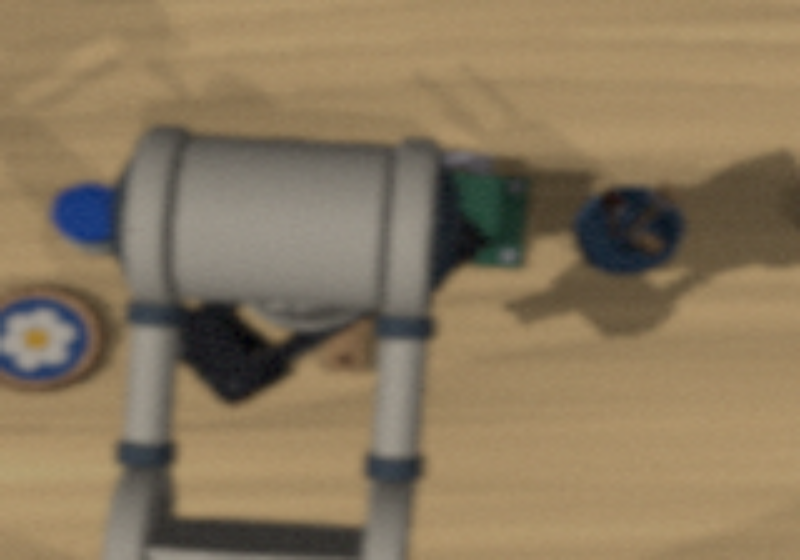

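```bash
python3 -c "
from pf import *
plan([.6837,-.0295,.19],np.radians(127.2))
from m import *
im=pickle.load(open('pics/side4.pkl','rb'))
P=cloud(im);px=im['pixels'].astype(int)
h=(P[...,2]>.009)&(P[...,2]<.026)&(P[...,0]>.5)&(P[...,0]<.66)&(np.abs(P[...,1]+.02)<.08)&(px[...,0]>px[...,1]+8)
q=P[big(h)];q=q[q[:,2]>.014][:,:2];d=q-c;a_=d@X;b=d@Y
for x in np.arange(-.14,-.03,.01):
    m=(a_>=x)&(a_<x+.01)
    if m.sum()>3: print(round(x,3),b[m].min().round(4),b[m].max().round(4),((b[m].min()+b[m].max())/2).round(4),m.sum())
print('tail',a_.min())
"
```

```text
t 15.25 pos [ 0.5813 -0.0176  0.1896] q6 -2.308 F [-0.2 -0.1 -0.5] M [ 0.064 -0.092  0.019] w 1.002
tool y angle deg 127.14 down [-0.0181  0.0024 -0.9998]
turn/10deg [-0.006 -0.074 -0.074] shift after turn/5cm [-0.009 -1.427  1.487] before [-0.046 -1.425  1.489]
turn/10deg [17.993 -0.115  0.117] shift after turn/5cm [-0.009  1.427 -1.487] before [-0.046 -1.425  1.489]
-0.14 -0.0105 0.0169 0.0032 24
-0.13 -0.0083 0.0169 0.0043 22
-0.12 -0.0107 0.0156 0.0025 27
-0.11 -0.0123 0.0155 0.0016 25
-0.1 -0.0151 0.0186 0.0018 24
-0.09 -0.0104 0.0154 0.0025 23
-0.08 -0.0122 0.0192 0.0035 25
-0.07 -0.0344 0.0426 0.0041 30
-0.06 -0.0419 0.0501 0.0041 72
-0.05 -0.0429 0.0472 0.0022 74
-0.04 -0.0438 0.0507 0.0035 72
-0.03 -0.0419 0.0446 0.0014 39
tail -0.14067105371642075
```

The side view puts the board straight and within about 3 mm of centre, tail where expected for a flush end. Now I'll move over the knob.

Emit:
{"api": "play_rows", "payload": {"offset": [[0,0,0],[0,-0.29,0.3],[0,-0.29,0.3],[0,-0.29,0.3],[0,-0.29,0.3],[0,-0.27,0.29],[0,0,0]], "rotation": [[0,-0.07,-0.07],[0,0,0],[0,0,0],[0,0,0],[0,0,0],[0,0,0],[0,0,0]]}}

```text
t: 16.12
tool_pos: [0.6863, -0.0307, 0.19]
tool_rot: [-0.78, 1.567, -0.15]
ft_force: [1.0, -0.5, 0.6]
width: 0.999
```

```bash
python3 -c "
from pf import *
plan([.6837,-.0295,.15],np.radians(127.2))"
```

```text
t 16.12 pos [ 0.6863 -0.0307  0.19  ] q6 -2.295 F [ 1.  -0.5  0.6] M [ 0.032 -0.136  0.029] w 0.999
tool y angle deg 126.09 down [ 3.9e-03 -6.0e-04 -1.0e+00]
turn/10deg [-0.111  0.016  0.016] shift after turn/5cm [ 0.8    0.049 -0.027] before [ 0.8    0.051 -0.03 ]
turn/10deg [17.889  0.025 -0.025] shift after turn/5cm [ 0.8   -0.049  0.027] before [ 0.8    0.051 -0.03 ]
```

Emit:
{"api": "play_rows", "payload": {"offset": [[0,0.05,-0.03],[0.3,0,0],[0.3,0,0],[0.2,0,0],[0,0,0]], "rotation": [[-0.6,0.016,0.016],[0,0,0],[0,0,0],[0,0,0],[0,0,0]]}}

```text
t: 16.75
tool_pos: [0.6813, -0.0292, 0.1461]
tool_rot: [2.468, 1.569, -3.087]
ft_force: [-0.3, -0.0, 0.8]
width: 0.999
```

```bash
python3 -c "
from pf import *
plan([.6837,-.0295,.103],np.radians(131))
from plant import vision
import cv2,pickle
for n in ('side',):
    im=vision.get_image(n);pickle.dump(im,open(f'pics/{n}5.pkl','wb'))
    r=im['pixels'][120:260,180:340,::-1]
    cv2.imwrite(f'pics/{n}5.png',cv2.resize(r,None,fx=5,fy=4))
"
```

```text
t 16.75 pos [ 0.6813 -0.0292  0.1461] q6 -2.392 F [-0.3 -0.   0.8] M [ 0.066 -0.144  0.038] w 0.999
tool y angle deg 131.76 down [-2.e-03 -1.e-04 -1.e+00]
turn/10deg [ 0.076 -0.009 -0.007] shift after turn/5cm [ 0.862 -0.036  0.033] before [ 0.862 -0.037  0.034]
turn/10deg [-1.7924e+01  1.1000e-02 -1.4000e-02] shift after turn/5cm [ 0.862  0.036 -0.033] before [ 0.862 -0.037  0.034]
```

View pics/side5.png

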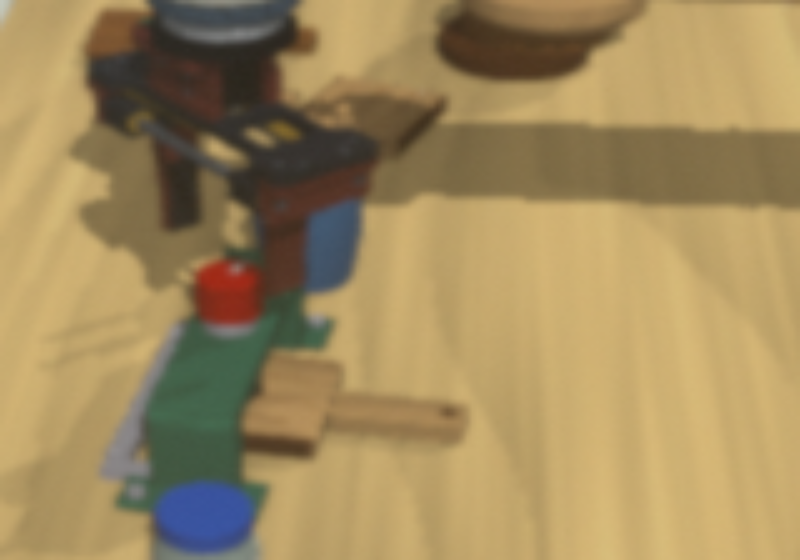

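Both fingers straddle the knob (about (180,215) and (285,270), knob at (230,295)). Descending.

Emit:
{"api": "play_rows", "payload": {"offset": [[0.25,-0.037,0.034],[0.3,0,0],[0.2,0,0],[0,0,0]], "rotation": [[0,0,0],[0,0,0],[0,0,0],[0,0,0]]}}

```text
t: 17.3
tool_pos: [0.6844, -0.0296, 0.1068]
tool_rot: [2.766, 1.57, -2.789]
ft_force: [0.8, -0.0, 0.1]
width: 1.001
```

```bash
python3 -c "
from pf import *
plan([.6837,-.0295,.103],np.radians(131))"
```

```text
t 17.3 pos [ 0.6844 -0.0296  0.1068] q6 -2.392 F [ 0.8 -0.   0.1] M [ 0.147 -0.077  0.071] w 1.001
tool y angle deg 131.73 down [-6.e-04 -2.e-04 -1.e+00]
turn/10deg [ 0.073 -0.003 -0.001] shift after turn/5cm [ 0.077  0.011 -0.009] before [ 0.077  0.011 -0.009]
turn/10deg [-1.7927e+01  2.0000e-03 -5.0000e-03] shift after turn/5cm [ 0.077 -0.011  0.009] before [ 0.077  0.011 -0.009]
```

Emit:
{"api": "play_rows", "payload": {"offset": [[0.07,0.01,-0.01],[0,0,0]], "rotation": [[0,0,0],[0,0,0]]}}

```text
t: 17.55
tool_pos: [0.6838, -0.0295, 0.1035]
tool_rot: [-2.334, 1.571, -1.606]
ft_force: [0.3, -0.4, 0.6]
width: 0.999
```

Emit:
{"api": "play_rows", "payload": {"offset": [[0,0,0],[0,0,0],[0,0,0],[0,0,0],[0,0,0],[0,0,0],[0,0,0]], "rotation": [[0,0,0],[0,0,0],[0,0,0],[0,0,0],[0,0,0],[0,0,0],[0,0,0]], "gripper": 0}}

```text
t: 18.42
tool_pos: [0.6827, -0.0273, 0.1051]
tool_rot: [1.452, 1.567, 2.182]
ft_force: [1.0, -0.7, -0.1]
width: 0.432
```

```bash
python3 -c "
from pf import *
plan([.6837,-.0295,.103],np.radians(131))"
```

```text
t 18.43 pos [ 0.6827 -0.0273  0.1051] q6 -2.392 F [ 1.  -0.7 -0.1] M [-0.286 -0.34  -0.029] w 0.432
tool y angle deg 131.83 down [-0.0021  0.0029 -1.    ]
turn/10deg [ 0.083  0.002 -0.02 ] shift after turn/5cm [ 0.042 -0.046 -0.013] before [ 0.042 -0.046 -0.014]
turn/10deg [-1.7917e+01  3.2000e-02  4.0000e-03] shift after turn/5cm [0.042 0.046 0.013] before [ 0.042 -0.046 -0.014]
```

Knob gripped: opening 38 mm, and the hand centred itself. Turning clockwise; at least 1.25 rad (about 70°) is free.

Emit:
{"api": "play_rows", "payload": {"offset": [[0,0,0],[0,0,0],[0,0,0],[0,0,0],[0,0,0]], "rotation": [[0.6,0,0],[0.8,0,0],[0.8,0,0],[0.8,0,0],[0.8,0,0]]}}

```text
t: 19.05
tool_pos: [0.6825, -0.027, 0.105]
tool_rot: [2.157, 1.567, 2.204]
ft_force: [-0.6, 0.7, -0.3]
width: 0.429
```

```bash
cat > k.py <<'E'
from pf import *
s=bot.read_state();R0=Ro.from_euler('xyz',s['tool_rot']).as_matrix()
ang=np.degrees(np.arctan2(R0[1,1],R0[0,1]))
print("t",round(s['t'],2),"turned deg",round((131.83-ang)%360,2),"Mz",s['torque'].round(3),"F",s['ft_force'].round(1),"pos",s['tool_pos'].round(4),"q6",s['q'][5].round(3),"down",R0[:,0].round(3),"w",round(s['width'],3),"tau6",round(s['tau'][5],3))
E
python3 k.py
```

```text
t 19.05 turned deg 39.14 Mz [ 0.165  0.051 -0.008] F [-0.6  0.7 -0.3] pos [ 0.6825 -0.027   0.105 ] q6 -1.708 down [-0.003  0.003 -1.   ] w 0.429 tau6 -1.459
```

Emit:
{"api": "play_rows", "payload": {"offset": [[0,0,0],[0,0,0],[0,0,0]], "rotation": [[0.8,0,0],[0.8,0,0],[0.8,0,0]]}}

```text
t: 19.42
tool_pos: [0.6826, -0.0267, 0.1051]
tool_rot: [2.527, 1.566, 2.141]
ft_force: [-1.0, 0.5, 0.4]
width: 0.426
```

```bash
python3 k.py
```

```text
t 19.43 turned deg 63.92 Mz [ 0.179 -0.026  0.031] F [-1.   0.5  0.4] pos [ 0.6826 -0.0267  0.1051] q6 -1.276 down [-0.002  0.004 -1.   ] w 0.426 tau6 -1.459
```

Emit:
{"api": "play_rows", "payload": {"offset": [[0,0,0]], "rotation": [[0.8,0,0]]}}

```text
t: 19.55
tool_pos: [0.6826, -0.0266, 0.1051]
tool_rot: [2.629, 1.566, 2.1]
ft_force: [-0.6, 0.4, 0.2]
width: 0.431
```

```bash
python3 k.py;  python3 -c "
from plant import vision
import cv2,pickle
im=vision.get_image('side');pickle.dump(im,open('pics/side6.pkl','wb'))
cv2.imwrite('pics/side6.png',cv2.resize(im['pixels'][120:260,180:340,::-1],None,fx=5,fy=4))"
```

```text
t 19.55 turned deg 72.18 Mz [ 0.151 -0.07   0.024] F [-0.6  0.4  0.2] pos [ 0.6826 -0.0266  0.1051] q6 -1.131 down [-0.002  0.004 -1.   ] w 0.431 tau6 -1.46
```

View pics/side6.png

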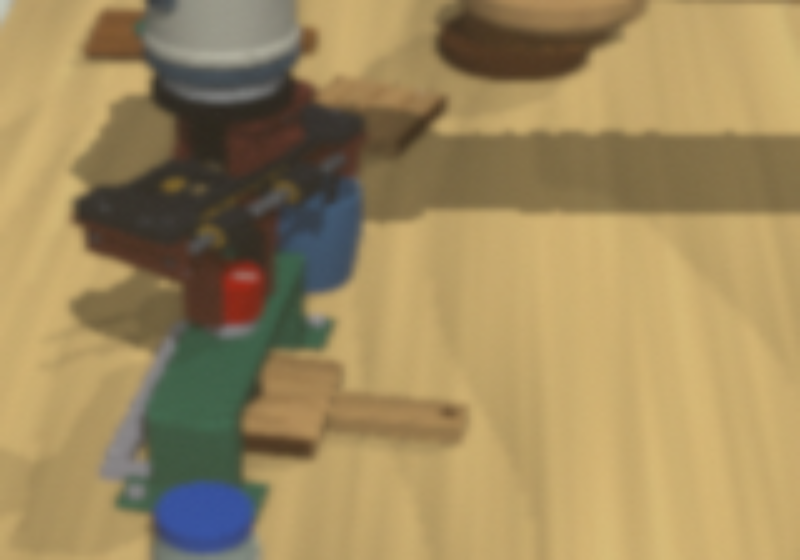

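Emit:
{"api": "play_rows", "payload": {"offset": [[0,0,0],[0,0,0]], "rotation": [[0.6,0,0],[0.6,0,0]]}}

```text
t: 19.85
tool_pos: [0.6827, -0.0264, 0.1051]
tool_rot: [2.814, 1.566, 2.068]
ft_force: [0.1, 2.1, 1.0]
width: 0.428
```

```bash
python3 k.py
```

```text
t 19.85 turned deg 84.58 Mz [ 0.059 -0.029  0.059] F [0.1 2.1 1. ] pos [ 0.6827 -0.0264  0.1051] q6 -0.915 down [-0.002  0.004 -1.   ] w 0.428 tau6 -1.012
```

Emit:
{"api": "play_rows", "payload": {"offset": [[0,0,0],[0,0,0]], "rotation": [[0.6,0,0],[0.6,0,0]]}}

```text
t: 20.1
tool_pos: [0.6828, -0.0263, 0.105]
tool_rot: [2.967, 1.566, 2.01]
ft_force: [-0.5, 1.1, 0.3]
width: 0.423
```

```bash
python3 k.py
```

```text
t 20.1 turned deg 96.69 Mz [ 0.017 -0.05   0.108] F [-0.5  1.1  0.3] pos [ 0.6828 -0.0263  0.105 ] q6 -0.703 down [-0.002  0.004 -1.   ] w 0.423 tau6 -1.051
```

Emit:
{"api": "play_rows", "payload": {"offset": [[0,0,0]], "rotation": [[0.6,0,0]]}}

```text
t: 20.23
tool_pos: [0.6828, -0.0263, 0.1051]
tool_rot: [3.042, 1.566, 1.979]
ft_force: [-0.7, 0.9, 0.5]
width: 0.427
```

```bash
python3 k.py
```

```text
t 20.23 turned deg 102.75 Mz [ 0.06  -0.007  0.041] F [-0.7  0.9  0.5] pos [ 0.6828 -0.0263  0.1051] q6 -0.598 down [-0.002  0.004 -1.   ] w 0.427 tau6 -1.052
```

Emit:
{"api": "play_rows", "payload": {"offset": [[0,0,0]], "rotation": [[0.6,0,0]]}}

```text
t: 20.35
tool_pos: [0.6829, -0.0263, 0.1051]
tool_rot: [3.117, 1.566, 1.948]
ft_force: [-1.5, 0.4, -0.4]
width: 0.422
```

```bash
python3 k.py
```

```text
t 20.35 turned deg 108.8 Mz [-0.011 -0.036  0.092] F [-1.5  0.4 -0.4] pos [ 0.6829 -0.0263  0.1051] q6 -0.492 down [-0.002  0.004 -1.   ] w 0.422 tau6 -1.02
```

Emit:
{"api": "play_rows", "payload": {"offset": [[0,0,0]], "rotation": [[0.6,0,0]]}}

```text
t: 20.48
tool_pos: [0.683, -0.0262, 0.1051]
tool_rot: [-3.089, 1.566, 1.919]
ft_force: [-0.6, 0.8, -0.3]
width: 0.429
```

```bash
python3 k.py
```

```text
t 20.48 turned deg 114.85 Mz [-0.008  0.02   0.132] F [-0.6  0.8 -0.3] pos [ 0.683  -0.0262  0.1051] q6 -0.386 down [-0.002  0.004 -1.   ] w 0.429 tau6 -0.989
```

Emit:
{"api": "play_rows", "payload": {"offset": [[0,0,0]], "rotation": [[0.6,0,0]]}}

```text
t: 20.6
tool_pos: [0.683, -0.0262, 0.1051]
tool_rot: [-3.007, 1.566, 1.896]
ft_force: [-1.7, 0.5, 0.2]
width: 0.428
```

```bash
python3 k.py
```

```text
t 20.6 turned deg 120.9 Mz [ 0.017 -0.022  0.134] F [-1.7  0.5  0.2] pos [ 0.683  -0.0262  0.1051] q6 -0.281 down [-0.002  0.004 -1.   ] w 0.428 tau6 -0.958
```

Emit:
{"api": "play_rows", "payload": {"offset": [[0,0,0]], "rotation": [[0.6,0,0]]}}

```text
t: 20.72
tool_pos: [0.6831, -0.0262, 0.1051]
tool_rot: [-2.936, 1.566, 1.862]
ft_force: [-0.8, 0.4, 0.4]
width: 0.431
```

```bash
python3 k.py
```

```text
t 20.73 turned deg 126.95 Mz [-0.    -0.016  0.13 ] F [-0.8  0.4  0.4] pos [ 0.6831 -0.0262  0.1051] q6 -0.175 down [-0.001  0.004 -1.   ] w 0.431 tau6 -0.928
```

Emit:
{"api": "play_rows", "payload": {"offset": [[0,0,0]], "rotation": [[0.6,0,0]]}}

```text
t: 20.85
tool_pos: [0.6831, -0.0262, 0.105]
tool_rot: [-2.84, 1.566, 1.852]
ft_force: [-0.1, 1.3, 0.8]
width: 0.428
```

```bash
python3 k.py
```

```text
t 20.85 turned deg 132.99 Mz [ 0.092 -0.025  0.206] F [-0.1  1.3  0.8] pos [ 0.6831 -0.0262  0.105 ] q6 -0.07 down [-0.001  0.004 -1.   ] w 0.428 tau6 -0.898
```

Contact began at about 102°: tau6 has changed by a steady 0.03 per row since then, and Mz is climbing (about 0.2 now). A click is near, so I'm watching each row.

Emit:
{"api": "play_rows", "payload": {"offset": [[0,0,0]], "rotation": [[0.6,0,0]]}}

```text
t: 20.98
tool_pos: [0.6832, -0.0262, 0.1051]
tool_rot: [-2.784, 1.566, 1.803]
ft_force: [-0.6, 0.8, 0.3]
width: 0.429
```

```bash
python3 k.py
```

```text
t 20.98 turned deg 139.03 Mz [ 0.022 -0.004  0.26 ] F [-0.6  0.8  0.3] pos [ 0.6832 -0.0262  0.1051] q6 0.036 down [-0.001  0.004 -1.   ] w 0.429 tau6 -0.869
```

Emit:
{"api": "play_rows", "payload": {"offset": [[0,0,0]], "rotation": [[0.6,0,0]]}}

```text
t: 21.1
tool_pos: [0.6833, -0.0262, 0.105]
tool_rot: [-2.7, 1.566, 1.782]
ft_force: [-1.0, 0.3, 1.5]
width: 0.425
```

```bash
python3 k.py
```

```text
t 21.1 turned deg 145.07 Mz [-0.    -0.031  0.271] F [-1.   0.3  1.5] pos [ 0.6833 -0.0262  0.105 ] q6 0.141 down [-0.001  0.004 -1.   ] w 0.425 tau6 -0.841
```

Emit:
{"api": "play_rows", "payload": {"offset": [[0,0,0]], "rotation": [[0.6,0,0]]}}

```text
t: 21.22
tool_pos: [0.6833, -0.0263, 0.1051]
tool_rot: [-2.609, 1.567, 1.767]
ft_force: [-1.3, -0.4, 0.3]
width: 0.426
```

```bash
python3 k.py
```

```text
t 21.23 turned deg 151.11 Mz [0.005 0.025 0.331] F [-1.3 -0.4  0.3] pos [ 0.6833 -0.0263  0.1051] q6 0.247 down [-0.001  0.004 -1.   ] w 0.426 tau6 -0.813
```

Emit:
{"api": "play_rows", "payload": {"offset": [[0,0,0]], "rotation": [[0.6,0,0]]}}

```text
t: 21.35
tool_pos: [0.6835, -0.0262, 0.105]
tool_rot: [-2.596, 1.567, 1.674]
ft_force: [-1.4, 1.0, 0.2]
width: 0.429
```

```bash
python3 k.py
```

```text
t 21.35 turned deg 157.16 Mz [0.097 0.024 0.135] F [-1.4  1.   0.2] pos [ 0.6835 -0.0262  0.105 ] q6 0.352 down [-0.     0.004 -1.   ] w 0.429 tau6 -1.015
```

One click: Mz fell from 0.33 to 0.135 and tau6 from -0.81 to -1.01. I'll go on a few rows to see whether the foot load builds back up, staying well short of a third click.

Emit:
{"api": "play_rows", "payload": {"offset": [[0,0,0]], "rotation": [[0.6,0,0]]}}

```text
t: 21.48
tool_pos: [0.6835, -0.0262, 0.1051]
tool_rot: [-2.506, 1.567, 1.659]
ft_force: [-1.5, 0.8, 0.2]
width: 0.423
```

```bash
python3 k.py
```

```text
t 21.48 turned deg 163.19 Mz [-0.016  0.117  0.23 ] F [-1.5  0.8  0.2] pos [ 0.6835 -0.0262  0.1051] q6 0.458 down [-0.     0.004 -1.   ] w 0.423 tau6 -0.886
```

Emit:
{"api": "play_rows", "payload": {"offset": [[0,0,0]], "rotation": [[0.4,0,0]]}}

```text
t: 21.6
tool_pos: [0.6835, -0.0263, 0.105]
tool_rot: [-2.435, 1.567, 1.66]
ft_force: [-1.7, 0.9, 0.1]
width: 0.429
```

```bash
python3 k.py
```

```text
t 21.6 turned deg 167.19 Mz [-0.057  0.042  0.23 ] F [-1.7  0.9  0.1] pos [ 0.6835 -0.0263  0.105 ] q6 0.527 down [-0.     0.004 -1.   ] w 0.429 tau6 -0.352
```

Emit:
{"api": "play_rows", "payload": {"offset": [[0,0,0]], "rotation": [[0.4,0,0]]}}

```text
t: 21.72
tool_pos: [0.6836, -0.0263, 0.105]
tool_rot: [-2.379, 1.567, 1.647]
ft_force: [-0.9, 0.8, 1.6]
width: 0.429
```

```bash
python3 k.py
```

```text
t 21.73 turned deg 171.16 Mz [-0.058  0.088  0.239] F [-0.9  0.8  1.6] pos [ 0.6836 -0.0263  0.105 ] q6 0.597 down [-0.     0.004 -1.   ] w 0.429 tau6 -0.471
```

Emit:
{"api": "play_rows", "payload": {"offset": [[0,0,0]], "rotation": [[0.4,0,0]]}}

```text
t: 21.85
tool_pos: [0.6836, -0.0264, 0.105]
tool_rot: [-2.325, 1.567, 1.632]
ft_force: [-1.0, 0.8, -0.7]
width: 0.429
```

```bash
python3 k.py
```

```text
t 21.85 turned deg 175.14 Mz [-0.017  0.052  0.265] F [-1.   0.8 -0.7] pos [ 0.6836 -0.0264  0.105 ] q6 0.666 down [-0.     0.004 -1.   ] w 0.429 tau6 -0.454
```

Emit:
{"api": "play_rows", "payload": {"offset": [[0,0,0]], "rotation": [[0.4,0,0]]}}

```text
t: 21.98
tool_pos: [0.6836, -0.0264, 0.105]
tool_rot: [-2.273, 1.567, 1.614]
ft_force: [-0.8, 0.7, 0.5]
width: 0.427
```

```bash
python3 k.py
```

```text
t 21.98 turned deg 179.1 Mz [-0.002  0.083  0.243] F [-0.8  0.7  0.5] pos [ 0.6836 -0.0264  0.105 ] q6 0.735 down [-0.     0.003 -1.   ] w 0.427 tau6 -0.436
```

Emit:
{"api": "play_rows", "payload": {"offset": [[0,0,0]], "rotation": [[0.4,0,0]]}}

```text
t: 22.1
tool_pos: [0.6838, -0.0264, 0.1051]
tool_rot: [-2.324, 1.567, 1.494]
ft_force: [-0.7, 0.2, 0.8]
width: 0.429
```

```bash
python3 k.py
```

```text
t 22.1 turned deg 183.08 Mz [-0.066  0.127  0.092] F [-0.7  0.2  0.8] pos [ 0.6838 -0.0264  0.1051] q6 0.805 down [ 0.     0.003 -1.   ] w 0.429 tau6 -0.694
```

Second click at about 181° (tau6 -0.44 to -0.69, Mz 0.24 to 0.09). I'm stopping here and releasing.

Emit:
{"api": "play_rows", "payload": {"offset": [[0,0,0],[0,0,0],[0,0,0],[0,0,0],[0,0,0],[0,0,0],[0,0,0]], "rotation": [[0,0,0],[0,0,0],[0,0,0],[0,0,0],[0,0,0],[0,0,0],[0,0,0]], "gripper": 100}}

```text
t: 22.98
tool_pos: [0.6841, -0.027, 0.105]
tool_rot: [-2.617, 1.568, 1.207]
ft_force: [-0.3, 0.4, -1.7]
width: 0.998
```

```bash
python3 k.py
```

```text
t 22.98 turned deg 182.7 Mz [-0.043 -0.045 -0.013] F [-0.3  0.4 -1.7] pos [ 0.6841 -0.027   0.105 ] q6 0.797 down [ 0.001  0.003 -1.   ] w 0.998 tau6 -0.001
```

Raise, then back away so the cameras see the board.

Emit:
{"api": "play_rows", "payload": {"offset": [[-0.4,0,0],[-0.5,0,0],[-0.5,0,0],[-0.5,0,0],[-0.5,0,0],[0,0,0]], "rotation": [[0,0,0],[0,0,0],[0,0,0],[0,0,0],[0,0,0],[0,0,0]]}}

```text
t: 23.72
tool_pos: [0.6843, -0.0273, 0.2373]
tool_rot: [2.696, 1.562, 0.238]
ft_force: [-0.3, -0.9, -0.6]
width: 1.003
```

```bash
python3 -c "
from pf import *
plan([.45,-.30,.24],np.radians(-50))"
```

```text
t 23.73 pos [ 0.6843 -0.0273  0.2373] q6 0.797 F [-0.3 -0.9 -0.6] M [-0.003  0.001 -0.011] w 1.003
tool y angle deg -50.86 down [ 0.0082  0.002  -1.    ]
turn/10deg [-0.086 -0.044 -0.021] shift after turn/5cm [-0.053  1.165  7.095] before [-0.103  1.272  7.076]
turn/10deg [17.914 -0.033  0.068] shift after turn/5cm [-0.053 -1.165 -7.095] before [-0.103  1.272  7.076]
```

Emit:
{"api": "play_rows", "payload": {"offset": [[0,0.12,0.7],[0,0.12,0.7],[0,0.12,0.7],[0,0.12,0.7],[0,0.12,0.7],[0,0.12,0.7],[0,0.12,0.7],[0,0.12,0.7],[0,0.12,0.7],[0,0.12,0.7],[0,0,0],[0,0,0]], "rotation": [[0,0,0],[0,0,0],[0,0,0],[0,0,0],[0,0,0],[0,0,0],[0,0,0],[0,0,0],[0,0,0],[0,0,0],[0,0,0],[0,0,0]]}}

```text
t: 25.22
tool_pos: [0.4414, -0.3008, 0.2265]
tool_rot: [-2.219, 1.565, 1.608]
ft_force: [0.5, 0.5, -0.4]
width: 0.998
```

```bash
python3 -c "
from pf import *
from m import *
from plant import vision
for n in('top','side'):
    im=vision.get_image(n);pickle.dump(im,open(f'pics/{n}7.pkl','wb'))
    cv2.imwrite(f'pics/{n}7.png',cv2.resize(im['pixels'][120:260,180:340,::-1],None,fx=5,fy=4))
    P=cloud(im);px=im['pixels'].astype(int)
    h=(P[...,2]>.009)&(P[...,2]<.026)&(P[...,0]>.5)&(P[...,0]<.66)&(np.abs(P[...,1]+.02)<.08)&(px[...,0]>px[...,1]+8)
    q=P[big(h)];z=q[:,2];q=q[q[:,2]>.014][:,:2];d=q-c;A=d@X;b=d@Y
    for x in np.arange(-.14,-.03,.01):
        m=(A>=x)&(A<x+.01)
        if m.sum()>3: print(round(x,3),b[m].min().round(4),b[m].max().round(4),((b[m].min()+b[m].max())/2).round(4),m.sum())
    print('tail',A.min(),'z',np.percentile(z,[50,90]).round(4))
print(bot.read_state()['tool_pos'])
"
```

```text
-0.14 -0.0153 0.009 -0.0032 19
-0.13 -0.0147 0.01 -0.0024 24
-0.12 -0.0164 0.0108 -0.0028 21
-0.11 -0.0155 0.0111 -0.0022 24
-0.1 -0.0147 0.0095 -0.0026 20
-0.09 -0.0136 0.0105 -0.0015 21
-0.08 -0.0163 0.0113 -0.0025 27
-0.07 -0.0154 0.009 -0.0032 21
-0.06 -0.0446 0.0406 -0.002 62
-0.05 -0.0474 0.0417 -0.0028 75
-0.04 -0.0463 0.0426 -0.0018 71
-0.03 -0.0454 0.0433 -0.0011 48
tail -0.13766534478610712 z [0.0177 0.021 ]
-0.14 -0.0119 0.0146 0.0013 26
-0.13 -0.0091 0.0163 0.0036 22
-0.12 -0.0122 0.0163 0.002 26
-0.11 -0.0108 0.0151 0.0021 23
-0.1 -0.0102 0.0162 0.003 25
-0.09 -0.0143 0.0168 0.0013 24
-0.08 -0.0115 0.0175 0.003 23
-0.07 -0.036 0.042 0.003 31
-0.06 -0.0425 0.0467 0.0021 74
-0.05 -0.0457 0.0495 0.0019 73
-0.04 -0.0473 0.0501 0.0014 73
-0.03 -0.0437 0.0473 0.0018 39
tail -0.1405089542982602 z [0.0176 0.0198]
[ 0.44168931 -0.30053118  0.22664433]
```

View pics/top7.png

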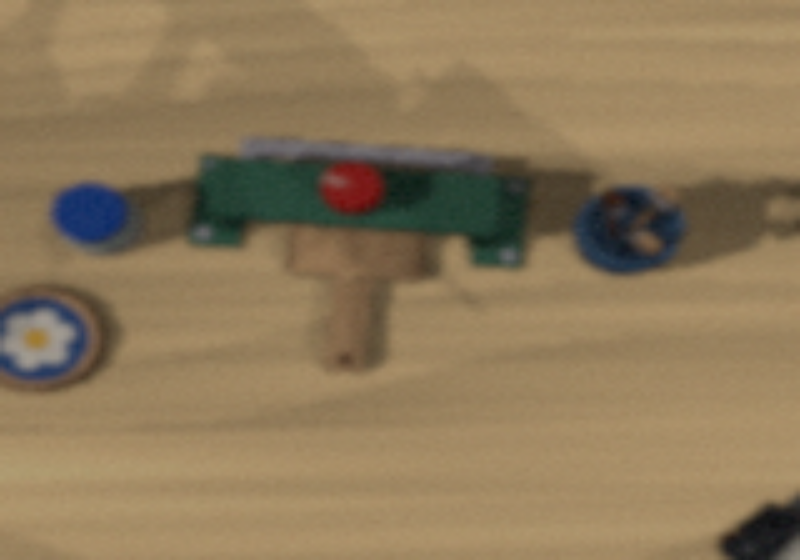

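View pics/side7.png

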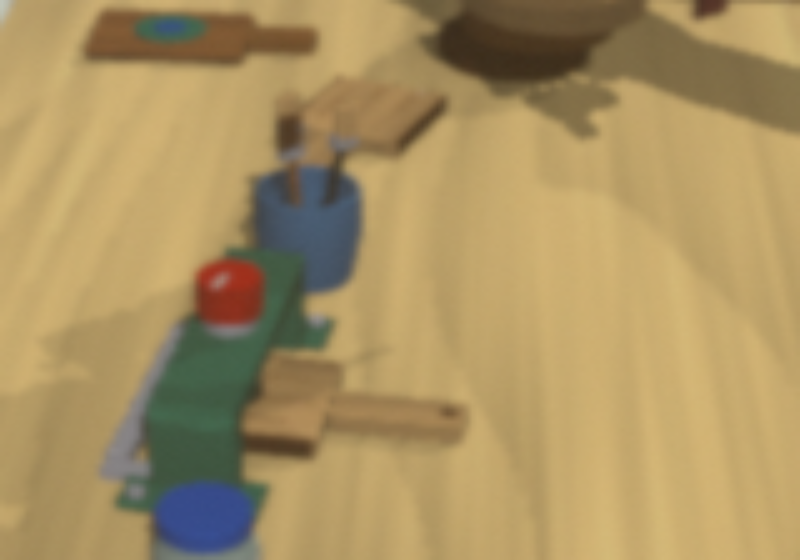

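Top view: the board sits centred under the press, its tail at (345,365) and unmoved since I pressed it home. The white line on the knob has turned about half way round, from (365,190) to (335,183). The jar, pot and disc are where they were. Handing in.

```bash
python3 -c "
from plant import job
print(job.close_job())"
```

```text
the job is handed in; nothing more can be done
None
```

The board is under the press foot, flush on the stop, and the knob was turned clockwise to two clicks and let go. I handed the job in at about 25 s of the 72 s; no verdict is reported.

- **Pressing home:** I gripped the handle of the nearest plain paddle, squared the board to the press and pushed it onto the stop with about 6.5–7.6 N. It met the stop within 1 mm of where I predicted.
- **Knob:** The foot started to bear after about 102° of turn. The first click came at about 155° (moment 0.33 to 0.135 N m) and the second at about 181° (0.24 to 0.09 N m). I took the second click for margin, then opened the gripper.
- **Last checks:**
  - The board's tail sits where a flush end puts it, to within camera error, and did not move during clamping (side camera: -140.5 mm against -140.7 mm before).
  - The board looks square and flat, and the bystanders had not visibly moved.
  - The arm is well clear.
- **Disagreement:** The two cameras disagree on centring, top giving about -2.5 mm and side about +2 mm. That is calibration error and well inside the 15 mm limit.
- **Not checked directly:** I could not measure the clamp force after release or the ratchet angle. I inferred both from the torque readings. The load on the foot probably eased somewhat at the last click.

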